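# Balance check on the bench centrifuge, then lid and start

## Task

Do the balance check on the small centrifuge before its run: point from straight above at the black-capped tube in the rotor, staying just over its cap without touching it for two seconds, and then point in the same way at the tube that balances it, the one directly opposite across the rotor, and at no other. Then swing the open lid gently down until it is fully shut, and only then press the green start button right in and let go. Touch no tube and leave them all in their places, never press the red stop button, and leave the other things on the bench where they stand.

Things in the scene. Friction and masses are not known exactly. Their poses are not given: they have to be found in the camera images.
- centrifuge: white bench centrifuge, fixed, 250 mm wide, 315 mm deep, deck 125 mm above the bench; origin on the bench under the rotor axis. x points to its back (the hinge of the lid), y to its left, z up; the sloping control panel is at its -x end. The round rotor bowl, 182 mm across, is open upward while the lid is up. The tubes stand in a six-place rotor in it; the rotor turns almost freely, is stopped at any angle and stays put unless touched
- tube_black_top (a point): centre of the top of the black cap (18 mm across) of a glass tube 88 mm long in the rotor, leaning 20 degrees in toward the rotor axis; about 121 mm above the bench, just under the deck, as are all four caps. Pointing: tool down, fingertips about 3 to 30 mm over the cap, centred on it to 15 mm
- tube_salmon_top (a point): the same point of the tube with the salmon cap. The caps lie about 37 mm from the rotor axis, neighbouring places 37 mm apart, opposite ones about 74 mm
- tube_white_a_top (a point): the same point of a tube with a white cap. Fingertips less than 20 mm above a tube's cap and within 12 mm of its centre count as pointing at it, so cross the rotor higher than that
- tube_white_b_top (a point): the same point of the other tube with a white cap; two of the six places are empty
- lid (a joint): opening angle of the lid, rad: 0 fully shut (lying level), about 1.5 upright. It is hinged at the back of the centrifuge; a stiff hinge (0.45 N m, about 4 N at the front edge) holds it at any angle, so it has to be pushed all the way down. It swings about the y axis of the centrifuge through point lid_hinge; its outer face is the one that looks up when shut, and to the back and up while open
- lid_hinge (a point): middle of the hinge line, 112 mm behind the rotor axis, 131 mm above the bench; the lid's underside passes through it
- lid_edge (a point): middle of the lid's front edge on its outer face, 212 mm from the hinge line and 12 mm off the underside. The lid is 224 mm wide, 12 mm thick, with a round clear window 120 mm across and a grey finger tab 70 mm wide and 12 mm long at this edge. The window's face is 5 mm lower than the frame's; the frame is about 40 mm deep between the front edge and the window
- start_button_top (a point): centre of the top of the round green start button, 24 mm across, at the right end of the sloping panel (the face leans 26 degrees to the front); 5 mm travel, about 4 N when fully in, springs back
- start_button (a joint): travel of the green button, m: 0 out, 0.005 fully in
- stop_button_top (a point): the same point of the red stop button, 58 mm to the left of the green one; not to be pressed
- stop_button (a joint): travel of the red button, m
- timer: white bench timer, 46x66x58 mm, stands loose to the right of the centrifuge; origin at its underside
- stain: small bottle with red cap, 46 mm across, 105 mm high, stands loose to the right; origin at its underside
- film: white roll of film standing on end, 58 mm across, 50 mm high, loose to the left in front; origin at its underside
- tube_black: the black-capped tube itself; origin at its foot, down in the rotor, z along the tube to its cap
- tube_salmon: likewise, the tube with the salmon cap
- tube_white_a: likewise, the tube with the white cap (a)
- tube_white_b: likewise, the tube with the white cap (b)

How it is judged:
By the outcome, as a careful person would: the job done as asked, in the order asked, and still so for the second after the job is handed in, with the robot touching nothing.
It also fails if it takes over 67 s, if anything falls off the work surface, if the arm or the gripper's body presses on something with over 40 N, if the wrist force passes 120 N, or if a joint passes its speed limit or range.

## Robot

A 6-joint arm with a two-finger parallel gripper is mounted at the origin on a cart in front of the work surface, level with it; the furniture and walls round the work are solid. World frame = base frame: x ahead of the robot, y to its left, z up, the work surface at z = 0. Lengths are in m, angles in rad, forces in N, time in s.
With the tool pointing down it reaches from about 0.35 to 0.975 m from the base axis. Payload 7.1 kg.
Tool frame: the origin (TCP) lies midway between the tips of the shut fingers; the grasp point (between the pads) lies 19 mm behind it; z points along the fingers, y is the line along which they close (so a half turn about z gives the same grasp; the last joint's range is limited). The gripper opens to 88 mm and grips with 3 to 60 N. Pads are 20 mm wide; open, the fingers measure 115 mm over their backs; the gripper's body (75 mm by 178 mm) begins 61 mm behind the grasp point.
Start: joints at [-1.191, 0.423, 1.63, -0, 1.089, -0.019], TCP at [0.243, -0.576, 0.223] pointing down, gripper open.
Joint ranges: [-3, 3], [-0.9, 2.11], [0.09, 2.58], [-1.31, 4.45], [0.11, 2.69], [-2.54, 2.54]. Speed limits (rad/s): [2.39, 2.39, 3.01, 3.14, 3.14, 3.14].

## Interface

Orientations are given as a unit quaternion [w, x, y, z].
In Python, from station import move_pose, movel, movej, command_gripper, wait, inverse_kinematics, read_camera, camera_info, MotionError, job_done, get_time, get_joint_pos, get_qvel, get_effort, get_tcp_pos, get_ee_rot, get_ft_force, get_ft_torque, get_grip_width gives the robot as it stands. Calls block until the motion is done:
- move_pose(position, orientation): joint-space move of the TCP to a pose.
- movel(position, frame=None, v=0.15, until_force=None): straight line of the TCP; frame=None keeps the orientation; v is the mean speed in m/s. With until_force (N) it stops when the force on the tool has changed by that much, and returns True; else False.
- movej(angles): joint-space move.
- command_gripper(opening): opening from 0.0 (shut) to 1.0 (fully open); the grip force is fixed at half the most; returns when the fingers have stopped.
- wait(seconds).
- inverse_kinematics(position, orientation): joint angles nearest the present ones, or None.
- read_camera(name): name is "side" or "top" or "wrist"; returns the picture (480x640x3 uint8, red, green, blue); there is no depth.
- camera_info(name): a dict with "intrinsics" (3x3 intrinsics, pixels), "dist" ([k1, k2, p1, p2, k3] as OpenCV has them; the pictures are not rectified), "T" (4x4, takes a point from camera to world coordinates); the wrist camera has in their place "tool_from_camera" (4x4, takes a point from camera to tool coordinates, whose origin is the TCP and whose axes are the flange's). Camera axes: x right, y up, looking along -z (the intrinsics and any distortion apply to the point x, -y, -z); pixel columns grow to the right and rows downward; lengths in m; the calibration is good to about 2 mm. A picture is of the moment at which its call begins: read the wrist's pose just before it. camera_info takes no time and is no camera call.
A pose or a line that the arm cannot do raises MotionError and nothing moves.
- job_done(): hands the job in, once; it reports no verdict.
Readings, each from a call of its own:
- get_time(): time.
- get_joint_pos(): joint angles.
- get_qvel(): joint speeds.
- get_effort(): joint torques, N m.
- get_tcp_pos(): TCP position.
- get_ee_rot(): TCP orientation.
- get_ft_force(): force on the tool from outside, world axes, zero at the start.
- get_ft_torque(): the same for the moment, N m.
- get_grip_width(): opening from 0.0 (shut) to 1.0 (fully open).
Only numpy, scipy, OpenCV 4.12 (cv2) and the standard library are available. Lean on these libraries where they do the work, as an engineer would, in place of code of your own. Each camera call takes 0.05 s, during which the arm holds its last target. There are 200 camera calls.

## Working session

There is one attempt and no reset: what is moved stays moved. The work goes in short steps, each a Python script; the robot and the scene stay as the last script left them, time stands still between calls to the robot, and variables do not carry over. Pictures are saved under pics/ and viewed, on a budget of 10 in all, crops included, one or two more only if the job needs it, and the job is handed in when it is done.

```bash
mkdir -p pics; ls; python3 - <<'E'
from station import *
import cv2,numpy as np
np.set_printoptions(precision=4,suppress=True)
for n in("side","top"):
    im=read_camera(n); cv2.imwrite(f"pics/{n}0.png",im[...,::-1]); print(camera_info(n))
print(camera_info("wrist"),get_ee_rot(),get_time())
E
```

```text
pics
{'intrinsics': array([[495.0124,   0.    , 320.6889],
       [  0.    , 495.0124, 239.5001],
       [  0.    ,   0.    ,   1.    ]]), 'dist': array([-0.1413,  0.    ,  0.    ,  0.    ,  0.    ]), 'T': array([[-0.9948,  0.0777, -0.0659,  0.4467],
       [-0.1006, -0.8492,  0.5184,  0.6109],
       [-0.0156,  0.5224,  0.8526,  1.1237],
       [ 0.    ,  0.    ,  0.    ,  1.    ]])}
{'intrinsics': array([[552.5706,   0.    , 314.3112],
       [  0.    , 552.5706, 239.7236],
       [  0.    ,   0.    ,   1.    ]]), 'dist': array([-0.0657,  0.    ,  0.    ,  0.    ,  0.    ]), 'T': array([[-0.0163,  0.9824, -0.186 ,  0.2163],
       [-0.9997, -0.019 , -0.0128, -0.0197],
       [-0.0161,  0.1857,  0.9825,  1.6563],
       [ 0.    ,  0.    ,  0.    ,  1.    ]])}
{'intrinsics': array([[373.729 ,   0.    , 317.6614],
       [  0.    , 373.729 , 241.7148],
       [  0.    ,   0.    ,   1.    ]]), 'dist': array([-0.0621,  0.    ,  0.    ,  0.    ,  0.    ]), 'tool_from_camera': array([[ 0.0007,  0.9556,  0.2946,  0.0807],
       [ 1.    , -0.0009,  0.0005,  0.0004],
       [ 0.0007,  0.2946, -0.9556, -0.1612],
       [ 0.    ,  0.    ,  0.    ,  1.    ]])} [-0.0006  0.9802  0.1981 -0.0001] 0.1
```

View pics/top0.png

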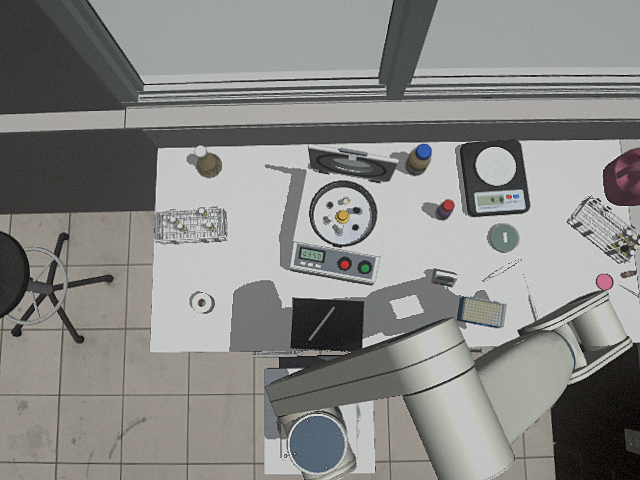

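View pics/side0.png

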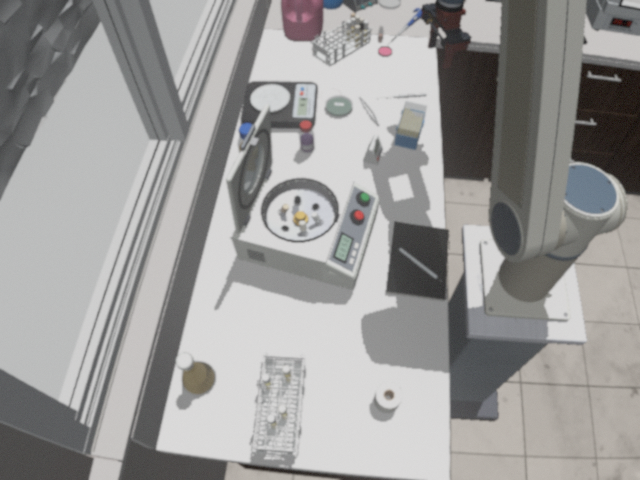

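The top view shows the centrifuge with its rotor near (343,213), start and stop buttons at (365,268) and (344,265), and the lid upright behind at about (350,162). The stain is at (445,210), the timer at (445,278) and the film at (202,301). The side view confirms this layout. Next I'll triangulate the buttons.

```bash
cat > h.py <<'E'
from station import *
import cv2,numpy as np
from scipy.spatial.transform import Rotation as R
np.set_printoptions(precision=4,suppress=True)
def rays(name,px,T=None):
    c=camera_info(name)
    u=cv2.undistortPoints(np.float64(px).reshape(-1,1,2),c["intrinsics"],c["dist"]).reshape(-1,2)
    T=c["T"] if T is None else T
    d=np.c_[u[:,0],-u[:,1],-np.ones(len(u))]@T[:3,:3].T
    return T[:3,3],d
def plane(name,px,z,T=None):
    o,d=rays(name,px,T); return o+d*((z-o[2])/d[:,2])[:,None]
def tri(p,T=(None,None),names=("top","side")):
    A=np.zeros((3,3));b=np.zeros(3);L=[]
    for n,x,t in zip(names,p,T):
        o,d=rays(n,[x],t);d=d[0]/np.linalg.norm(d[0]);P=np.eye(3)-np.outer(d,d);A+=P;b+=P@o;L.append((o,P))
    x=np.linalg.solve(A,b);return x,[np.linalg.norm(P@(x-o)) for o,P in L]
def wristT():
    q=get_ee_rot();T=np.eye(4);T[:3,:3]=R.from_quat([q[1],q[2],q[3],q[0]]).as_matrix();T[:3,3]=get_tcp_pos()
    return T@camera_info("wrist")["tool_from_camera"]
def blobs(im,lo,hi,box=None,amin=20):
    hsv=cv2.cvtColor(im,cv2.COLOR_RGB2HSV);m=cv2.inRange(hsv,np.array(lo),np.array(hi))
    if box: k=np.zeros_like(m);x0,y0,x1,y1=box;k[y0:y1,x0:x1]=1;m=m*k
    n,_,s,c=cv2.connectedComponentsWithStats(m)
    return [(c[i],s[i,:5]) for i in range(1,n) if s[i,4]>=amin]
E
python3 - <<'E'
from h import *
I={n:cv2.imread(f"pics/{n}0.png")[...,::-1].copy() for n in("top","side")}
bx={"top":(290,240,385,285),"side":(335,180,385,270)}
P={}
for n in I:
    for nm,lo,hi in(("g",(45,110,40),(85,255,255)),("r",(0,150,80),(8,255,255))):
        b=blobs(I[n],lo,hi,bx[n]);print(n,nm,b);P[n,nm]=max(b,key=lambda x:x[1][4])[0] if b else None
for nm in"gr":print(nm,tri([P["top",nm],P["side",nm]]))
print("rotor approx",plane("top",[(343,216)],.121), plane("side",[(301,216)],.121))
E
```

```text
top g [(array([364.64, 267.84]), array([361, 264,   8,   8,  50], dtype=int32))]
top r [(array([344.56, 264.32]), array([341, 261,   8,   8,  50], dtype=int32))]
side g []
side r []Traceback (most recent call last):
  File "<stdin>", line 8, in <module>
  File "h.py", line 16, in tri
    o,d=rays(n,[x],t);d=d[0]/np.linalg.norm(d[0]);P=np.eye(3)-np.outer(d,d);A+=P;b+=P@o;L.append((o,P))
        ~~~~^^^^^^^^^
  File "h.py", line 7, in rays
    u=cv2.undistortPoints(np.float64(px).reshape(-1,1,2),c["intrinsics"],c["dist"]).reshape(-1,2)
                          ~~~~~~~~~~~~~~~~~~~~~~^^^^^^^^
ValueError: cannot reshape array of size 1 into shape (1,2)
```

```bash
python3 - <<'E'
from h import *
I={n:cv2.imread(f"pics/{n}0.png")[...,::-1].copy() for n in("top","side")}
bx={"top":(290,240,385,285),"side":(335,180,385,270)}
P={}
for n in I:
    for nm,lo,hi in(("g",(45,70,30),(85,255,255)),("r",(0,100,80),(10,255,255))):
        b=blobs(I[n],lo,hi,bx[n]) or blobs(I[n],(lo[0] if nm=="g" else 165,60,30),(90 if nm=="g" else 180,255,255),bx[n]);print(n,nm,b);P[n,nm]=max(b,key=lambda x:x[1][4])[0] if b else None
for nm in"gr":
    if P["side",nm] is not None: print(nm,tri([P["top",nm],P["side",nm]]))
    print(plane("top",[P["top",nm]],.1))
c=plane("top",[(343,216)],.121)[0]
print("rotor approx",c, plane("side",[(301,216)],.121))
q=[0,1,0,0]
move_pose([c[0]-.2,c[1],.45],q)
move_pose([c[0]-.05,c[1],.42],q)
T=wristT();im=read_camera("wrist");np.save("T1.npy",T);cv2.imwrite("pics/w1.png",im[...,::-1]);print(T[:3,3],get_time())
E
```

```text
top g [(array([364.5254, 267.9322]), array([361, 264,   8,   9,  59], dtype=int32))]
top r [(array([344.3962, 264.2453]), array([340, 260,   9,   9,  53], dtype=int32))]
side g [(array([364.3462, 196.7115]), array([361, 193,   8,   8,  52], dtype=int32))]
side r [(array([358.1967, 214.8525]), array([354, 211,  10,   9,  61], dtype=int32))]
g (array([ 0.4263, -0.1399,  0.1126]), [np.float64(0.0013008452571840854), np.float64(0.0013008452571839394)])
[[ 0.4267 -0.1406  0.1   ]]
r (array([ 0.4382, -0.0837,  0.1115]), [np.float64(0.001534838300782416), np.float64(0.001534838300782497)])
[[ 0.4383 -0.0838  0.1   ]]
rotor approx [ 0.5741 -0.0826  0.121 ] [[ 0.579  -0.0616  0.121 ]]
[ 0.6045 -0.0834  0.5805] 2.825
```

View pics/w1.png

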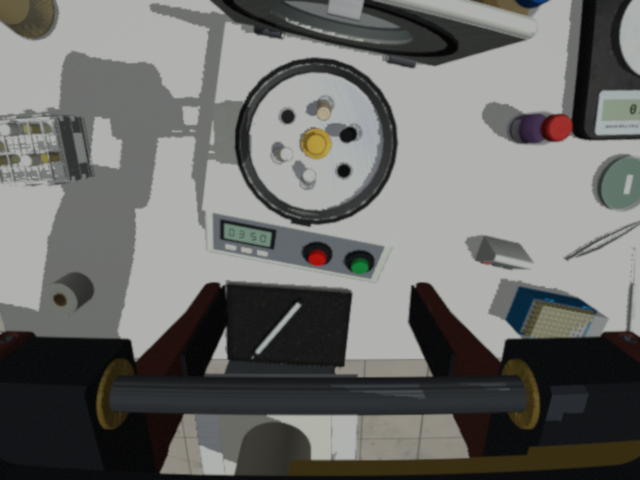

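The wrist view shows the black cap near (349,133), salmon near (324,108), whites near (284,154) and (308,178), empty holes at (288,117) and (344,171), and the hub at (316,143). The partner looks like the white cap at (284,154). I'll enlarge the view to confirm.

```bash
python3 - <<'E'
import cv2
im=cv2.imread("pics/w1.png")[80:200,256:376]
cv2.imwrite("pics/w1c.png",cv2.resize(im,(600,600),interpolation=cv2.INTER_CUBIC))
E
```

```text
(no output)
```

View pics/w1c.png

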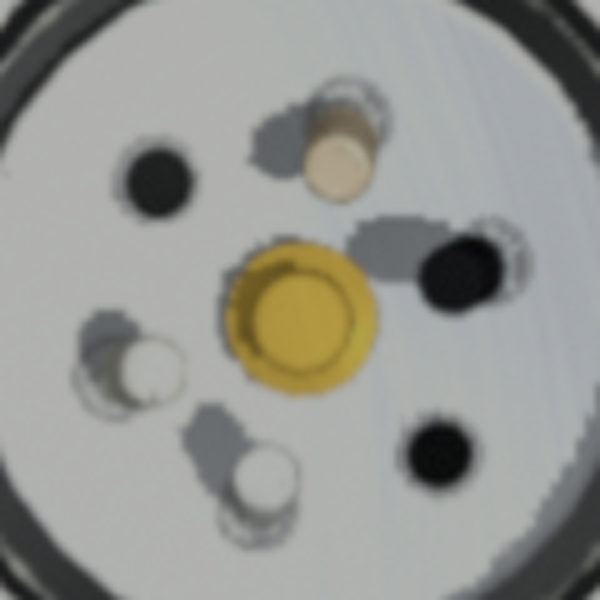

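```bash
python3 - <<'E'
from h import *
T=np.load("T1.npy")
px=np.array([(346,136.4),(323.6,113.4),(286.4,154),(309.4,176)])
P=plane("wrist",px,.121,T);print(P)
c=(P[0]+P[2]+P[1]+P[3])/4;print("c",c,(P[0]+P[2])/2,(P[1]+P[3])/2,np.linalg.norm((P-c),axis=1))
# hub and bowl rim ellipse, deck .125
print("rim c",plane("wrist",[(316,139)],.125,T),"rim w",plane("wrist",[(236,139),(397,139)],.125,T))
im=cv2.imread("pics/w1.png")[...,::-1].copy()
for nm,lo,hi in(("g",(45,90,30),(85,255,255)),("r",(0,120,60),(8,255,255)),("hub",(18,120,80),(32,255,255))):
    for b in blobs(im,lo,hi,(230,60,400,290)):print(nm,b[0],b[1],plane("wrist",[b[0]],.112,T))
print("table back/sill",plane("top",[(350,140),(350,120)],0),plane("top",[(350,120)],.1))
print("lid tab pt", plane("wrist",[(347,5)],.34,T))
th=-np.radians(11.9)
for s in(0,np.pi):
  for p in((.6,-.1,.136),(.76,-.1,.30),(.76,-.1,.45)):
    q=(R.from_euler("z",th+s)*R.from_quat([1,0,0,0])).as_quat();q=[q[3],*q[:3]]
    print(s,p,inverse_kinematics(p,q))
E
python3 - <<'E'
import cv2
im=cv2.imread("pics/top0.png")[100:220,280:440]
s=cv2.imread("pics/side0.png")[90:250,215:375]
import numpy as np
cv2.imwrite("pics/lid.png",np.hstack([cv2.resize(im,(440,330),interpolation=2),cv2.resize(s,(330,330),interpolation=2)]))
E
```

```text
[[ 0.5929 -0.1168  0.121 ]
 [ 0.619  -0.0901  0.121 ]
 [ 0.5723 -0.0455  0.121 ]
 [ 0.5458 -0.073   0.121 ]]
c [ 0.5825 -0.0814  0.121 ] [ 0.5826 -0.0812  0.121 ] [ 0.5824 -0.0815  0.121 ] [0.037  0.0376 0.0373 0.0376]
rim c [[ 0.5899 -0.0812  0.125 ]] rim w [[ 0.5902  0.0136  0.125 ]
 [ 0.5903 -0.1771  0.125 ]]
g [359.5348 265.1795] [350 257  20  17 273] [[ 0.426  -0.1393  0.112 ]]
r [316.9675 257.4797] [308 250  19  16 246] [[ 0.4369 -0.0823  0.112 ]]
hub [315.7143 143.0353] [301 129  30  29 679] [[ 0.5847 -0.0807  0.112 ]]
table back/sill [[ 0.8486 -0.1163  0.    ]
 [ 0.9161 -0.1183  0.    ]] [[ 0.8739 -0.1123  0.1   ]]
lid tab pt [[ 0.6725 -0.1001  0.34  ]]
0 (0.6, -0.1, 0.136) [-0.1847  0.5066  1.7259 -0.      0.909   1.5938]
0 (0.76, -0.1, 0.3) [-0.1464  0.5776  1.198  -0.      1.366   1.6321]
0 (0.76, -0.1, 0.45) [-0.1464  0.5149  0.9848 -0.      1.6419  1.6321]
3.141592653589793 (0.6, -0.1, 0.136) [-0.1847  0.5066  1.7259 -0.      0.909  -1.5478]
3.141592653589793 (0.76, -0.1, 0.3) [-0.1464  0.5776  1.198  -0.      1.366  -1.5095]
3.141592653589793 (0.76, -0.1, 0.45) [-0.1464  0.5149  0.9848 -0.      1.6419 -1.5095]
```

View pics/lid.png

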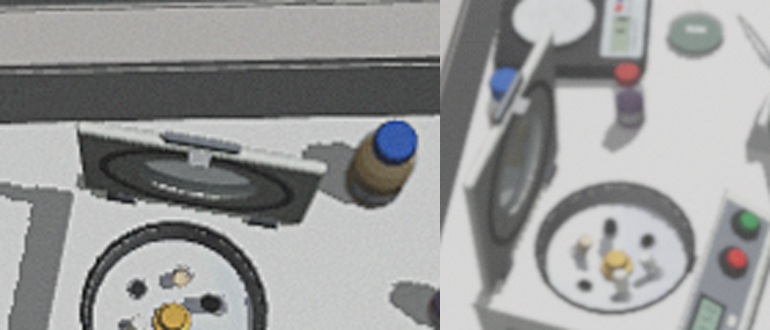

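The geometry agrees: caps 37–37.6 mm from the axis, hub on the axis, button gap 57.5 mm and centrifuge yaw −11.9°. The black tube's partner is the white cap at (0.572,−0.046). In the lid crop the tab lies at about (352.7,152) in the top view and (248.5,136) in the side view. Now the pointing.

```bash
cat >> h.py <<'E'
th=-np.radians(11.9)
_q=(R.from_euler("z",th+np.pi)*R.from_quat([1,0,0,0])).as_quat();Q=[_q[3],*_q[:3]]
XC=np.array([np.cos(th),np.sin(th),0]);YC=np.array([-np.sin(th),np.cos(th),0]);C=np.array([.5825,-.0814,0])
def W(x,y,z):return C+x*XC+y*YC+np.array([0,0,z])
E
python3 - <<'E'
from h import *
print("tab",*tri([(352.7,152),(248.5,136)]))
B=np.array([.5929,-.1168,0]);O=np.array([.5723,-.0455,0]);Z=np.array([0,0,1.])
command_gripper(0.0)
move_pose(B+.30*Z,Q)
print(get_time(),get_grip_width())
movel(B+.20*Z); movel(B+.134*Z,v=.06)
print(get_tcp_pos(),get_time()); wait(2.4)
im=read_camera("side");cv2.imwrite("pics/p1.png",im[...,::-1])
movel(B+.20*Z,v=.1); movel(O+.20*Z,v=.1); movel(O+.134*Z,v=.06)
print(get_tcp_pos(),get_time()); wait(2.4)
im2=read_camera("side")
movel(O+.20*Z,v=.1);print(get_time(),get_ft_force())
a,b=[cv2.resize(i[130:260,230:390],(400,325))[...,::-1] for i in(im,im2)]
cv2.imwrite("pics/p12.png",np.hstack([a,b]))
E
```

```text
tab [ 0.6842 -0.1017  0.351 ] [np.float64(0.0011896108116947054), np.float64(0.001189610811694436)]
6.6833 0.005075026609320217
[ 0.5932 -0.1169  0.1344] 8.75
[ 0.5727 -0.0455  0.1345] 14.15
17.4083 [-0.2515  0.1115 -0.317 ]
```

View pics/p12.png

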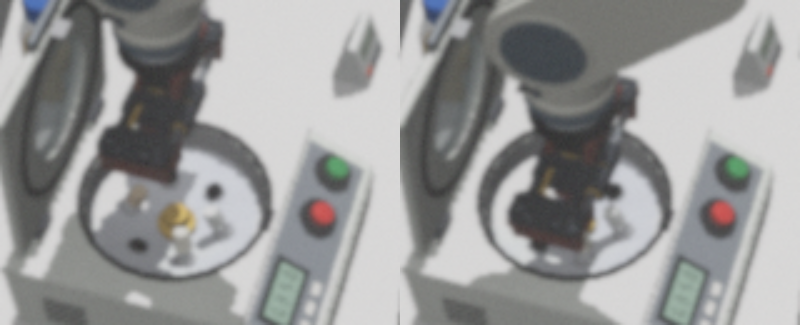

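Pointing is done; the side crops show the tip over the black cap, then over the opposite white, and the caps look undisturbed. The lid tab triangulates to r≈0.22, angle ≈1.53. Next is the lid swing.

```bash
python3 - <<'E'
from h import *
def tip(phi,r=.203,g=0):
    return W(.112-r*np.cos(phi)+(.012+g)*np.sin(phi)+.010,0,.131+r*np.sin(phi)+(.012+g)*np.cos(phi))
p=get_tcp_pos();movel([p[0],p[1],.47],v=.25)
movel(W(.18,0,.47),v=.25);movel(W(.18,0,.334),v=.15)
print(get_time(),get_ft_force())
movel(tip(1.60),v=.05)
F0=get_ft_force();print("contact zone",get_tcp_pos(),F0)
for d in np.arange(86,2,-7):
    f=movel(tip(np.radians(d)),v=.07,until_force=20)
    print(d,f,get_ft_force(),round(get_time(),1))
    if f:break
E
```

```text
20.65 [-0.4428 -0.8365 -0.1763]
contact zone [ 0.7196 -0.1103  0.3336] [-0.7882 -0.0104 -0.0121]
86 False [ 0.7021 -0.0325 -0.2649] 22.0
79 False [ 0.0806 -0.1898 -0.2009] 22.6
72 False [0.19   0.0525 0.57  ] 23.1
65 False [ 1.2407 -0.2762 -0.1007] 23.6
58 False [ 0.1505 -0.6791 -0.1825] 24.1
51 False [ 0.0007 -0.2837 -0.3294] 24.6
44 False [0.3676 0.1576 0.1093] 25.1
37 False [-0.033   0.162  -0.4752] 25.6
30 False [ 0.0143 -0.0209 -0.3127] 26.1
23 False [ 0.2094 -0.415   0.3943] 26.6
16 False [ 0.1212  0.7922 -0.0885] 27.1
9 False [ 0.994  -0.3    -0.2107] 27.6
```

Forces stay near zero, so I'll check the lid before pressing.

```bash
python3 - <<'E'
from h import *
im=read_camera("side");a=cv2.resize(im[80:280,200:420],(440,400))
im=read_camera("wrist");b=cv2.resize(im,(533,400))[:, :350]
cv2.imwrite("pics/l1.png",np.hstack([a,b])[...,::-1]);print(get_tcp_pos())
E
```

```text
[ 0.5077 -0.0656  0.1747]
```

View pics/l1.png

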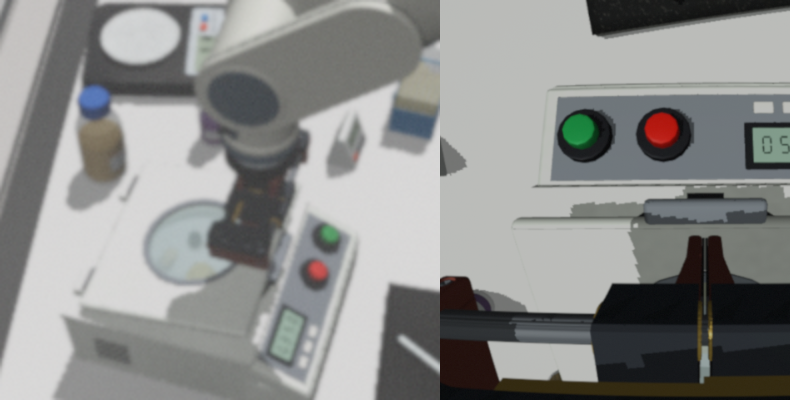

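The lid has followed the finger and is nearly shut (side crop, lid lying about 9° up; wrist crop, tab at (705,210) just beyond the fingers). Now I'll press it home.

```bash
python3 - <<'E'
from h import *
def tip(phi,r=.203,g=0):
    return W(.112-r*np.cos(phi)+(.012+g)*np.sin(phi)+.010,0,.131+r*np.sin(phi)+(.012+g)*np.cos(phi))
print(movel(tip(np.radians(3)),v=.05,until_force=15),get_tcp_pos())
t=tip(0);t[2]=.134
print(movel(t,v=.02,until_force=15),get_tcp_pos(),get_ft_force())
p=get_tcp_pos();movel([p[0],p[1],.26],v=.15)
movel(W(-.20,0,.30),v=.2)
T=wristT();im=read_camera("wrist");s=read_camera("side");np.save("T2.npy",T)
cv2.imwrite("pics/w2.png",im[...,::-1])
a=cv2.resize(s[130:280,220:390],(453,400));b=cv2.resize(im[:,150:],(340,333));b=cv2.copyMakeBorder(b,0,67,0,0,0)
cv2.imwrite("pics/l2.png",np.hstack([a,b])[...,::-1]);print(get_time())
for nm,lo,hi in(("g",(45,90,30),(85,255,255)),("r",(0,120,60),(8,255,255))):
    for b in blobs(im,lo,hi,amin=80):print(nm,b[0],b[1],plane("wrist",[b[0]],.112,T))
E
```

```text
False [ 0.5039 -0.0649  0.1533]
True [ 0.5037 -0.0648  0.1433] [-1.5362  0.8866  8.2061]
30.7417
g [229.5492 272.4213] [217 260  26  25 508] [[ 0.4261 -0.1393  0.112 ]]
r [287.3916 272.0674] [275 260  25  25 475] [[ 0.4376 -0.0822  0.112 ]]
r [ 84.5231 434.8028] [ 72 419  27  28 497] [[ 0.5961 -0.3763  0.112 ]]
```

View pics/l2.png

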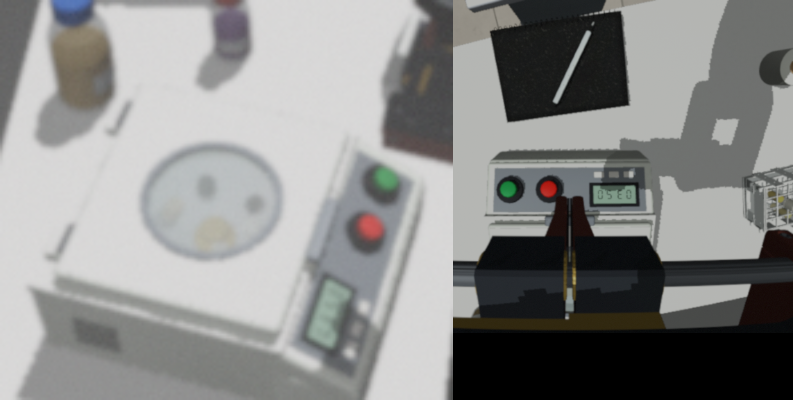

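The lid lies level: contact at z=0.1433 against a nominal 0.143, and the side crop agrees. The wrist view puts green at (229.5,272.4) and gives the same position as before. Now I'll press start, with the tool tilted along the panel normal.

```bash
python3 - <<'E'
from h import *
x,e=tri([(359.53,265.18),(229.55,272.42)],(np.load("T1.npy"),np.load("T2.npy")),("wrist","wrist"));print(x,e)
b=np.array([.4262,-.1395,.1125])
a=np.radians(26);n=-np.sin(a)*XC+np.array([0,0,np.cos(a)])
# tool z=-n, tool y = YC; start from flipped Q, tilt about YC
z=-n
y=R.from_quat([*Q[1:],Q[0]]).as_matrix()[:,1]
r=R.from_matrix(np.c_[np.cross(y,z),y,z]).as_quat();q=[r[3],*r[:3]]
print(q,inverse_kinematics(b+.08*n,q))
move_pose(b+.08*n,q);print(get_tcp_pos(),get_time())
movel(b+.015*n,v=.06);f0=get_ft_force()
hit=movel(b-.012*n,v=.015,until_force=12)
p=get_tcp_pos();print(hit,(p-b)@n,get_ft_force(),f0,get_time())
wait(.3);print(get_ft_force())
s=read_camera("side")
movel(b+.08*n,v=.08);movel(b+.08*n+[-.02,0,.12],v=.15)
s2=read_camera("side");w=read_camera("wrist")
cv2.imwrite("pics/f.png",np.hstack([cv2.resize(i[130:280,220:400],(400,333)) for i in(s,s2)])[...,::-1])
cv2.imwrite("pics/top9.png",read_camera("top")[...,::-1])
print(get_time())
E
```

```text
[ 0.426  -0.1393  0.1122] [np.float64(1.0523527789970844e-05), np.float64(1.0523527789942175e-05)]
[np.float64(0.2237391833937971), np.float64(0.10100372658678233), np.float64(0.9691208750022703), np.float64(-0.02331854765403137)] [-0.4253  0.0228  2.3874  0.3241  0.3018 -2.0773]
[ 0.3928 -0.1325  0.1847] 31.575Traceback (most recent call last):
  File "<stdin>", line 12, in <module>
station.MotionError: the arm cannot follow that straight line within its joint ranges
```

```bash
cat >> h.py <<'E'
b=np.array([.4261,-.1394,.1123]);_a=np.radians(26);n=-np.sin(_a)*XC+np.array([0,0,np.cos(_a)])
def tq(deg):
    a=np.radians(deg);z=np.sin(a)*XC-np.array([0,0,np.cos(a)])
    y=R.from_quat([*Q[1:],Q[0]]).as_matrix()[:,1]
    r=R.from_matrix(np.c_[np.cross(y,z),y,z]).as_quat();return [r[3],*r[:3]]
E
python3 - <<'E'
from h import *
for d in(24,20,16,12,8,4,0):
    print(d,inverse_kinematics(b+.08*n,tq(d)),inverse_kinematics(b-.012*n-.006*XC,tq(d)))
E
```

```text
24 [-0.4178  0.0277  2.366   0.2519  0.3473 -2.0006] None
20 [-0.4042  0.0413  2.3224  0.1575  0.4397 -1.8985] [-0.3846  0.2984  2.3165  0.3206  0.1923 -2.0523]
16 [-0.392   0.06    2.2789  0.1001  0.5301 -1.8346] [-0.3747  0.3026  2.2725  0.1585  0.2944 -1.8832]
12 [-0.381   0.0827  2.2357  0.0619  0.6178 -1.7909] [-0.3656  0.3128  2.228   0.085   0.3952 -1.8038]
8 [-0.3711  0.1088  2.1927  0.035   0.7026 -1.7594] [-0.3573  0.3279  2.1832  0.0439  0.4928 -1.7576]
4 [-0.3622  0.1377  2.1502  0.0152  0.7848 -1.7357] [-0.3498  0.3471  2.1384  0.0178  0.587  -1.7274]
0 [-0.3541  0.1689  2.1081 -0.      0.8646 -1.7172] [-0.3429  0.37    2.0935 -0.      0.6781 -1.706 ]
```

```bash
python3 - <<'E'
from h import *
q=tq(16);u=np.cross(YC,n);u=u if u@XC>0 else -u
c=b-.005*u
move_pose(c+.08*n,q);print(get_time())
movel(c+.015*n,v=.06);f0=get_ft_force()
hit=movel(c-.008*n,v=.015,until_force=12)
p=get_tcp_pos();print(hit,(p-b)@n,get_ft_force(),f0,get_time())
wait(.2);print(get_ft_force())
s=read_camera("side")
movel(c+.08*n,v=.08);movel(c+.08*n+[-.02,0,.12],v=.15)
s2=read_camera("side")
cv2.imwrite("pics/f.png",np.hstack([cv2.resize(i[130:280,220:400],(400,333)) for i in(s,s2)])[...,::-1])
cv2.imwrite("pics/top9.png",read_camera("top")[...,::-1])
print(get_time())
E
```

```text
33.5
True 0.0031256405043230216 [-5.745   0.4674 14.0112] [ 0.628  -0.106   0.4305] 35.6167
[-4.7278  1.3985 12.4018]
38.0333
```

View pics/f.png

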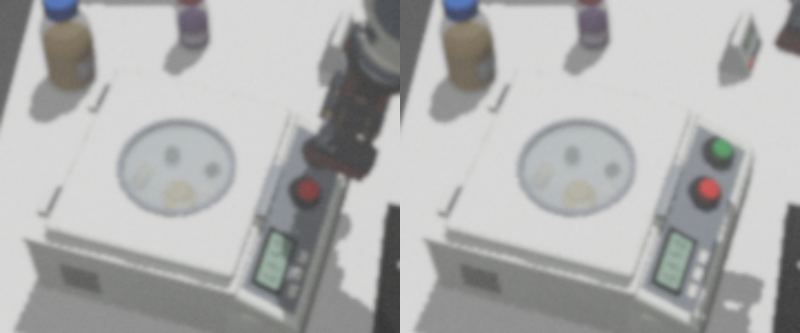

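The button was stiff 3 mm above my estimated top: either the top is higher than measured, or the finger met the collar. I'll check with a slow force-versus-depth profile of the press.

```bash
python3 - <<'E'
from h import *
q=tq(16);u=np.cross(YC,n);u=u if u@XC>0 else -u
c=b-.005*u
move_pose(c+.05*n,q)
movel(c+.014*n,v=.08)
f=lambda:np.mean([get_ft_force()@n for _ in range(10)])
for d in np.arange(.013,-.004,-.001):
    movel(c+d*n,v=.02);x=f();print(round(d,3),round((get_tcp_pos()-c)@n*1e3,2),round(x,2),round(get_time(),2))
    if x>12:break
movel(c+.06*n,v=.08);movel(c+.08*n+[-.02,0,.12],v=.2);print(get_time())
w=cv2.imread("pics/w2.png")[235:310,195:325];cv2.imwrite("pics/w2c.png",cv2.resize(w,(780,450),interpolation=2))
E
```

```text
0.013 13.29 0.2 39.53
0.012 12.01 0.54 39.78
0.011 10.93 0.51 40.03
0.01 9.93 -0.14 40.28
0.009 8.96 1.06 40.53
0.008 7.99 1.51 40.78
0.007 6.98 1.78 41.03
0.006 5.98 2.59 41.28
0.005 4.98 2.9 41.53
0.004 3.97 3.65 41.78
0.003 3.26 11.98 42.03
0.002 2.79 27.02 42.28
44.0167
```

View pics/w2c.png

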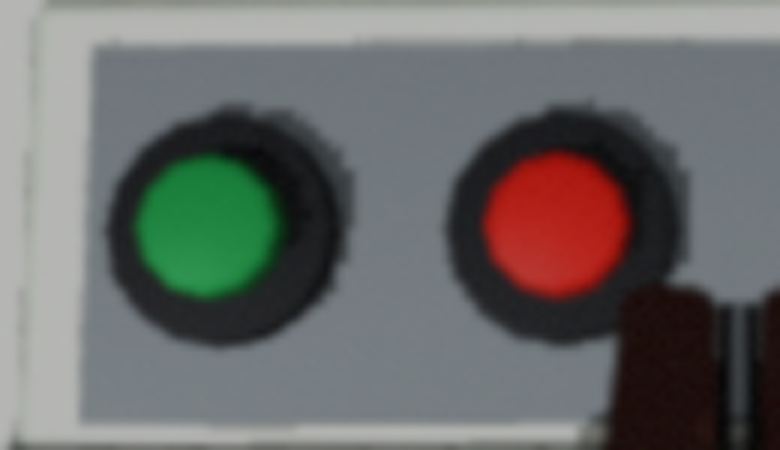

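The profile shows a spring rising to about 4 N over roughly 5.5 mm, then a hard stop, so the button did go fully in; the crop shows it standing clear above its collar. One last check on the loose things, then hand in.

```bash
python3 - <<'E'
from h import *
a=cv2.imread("pics/top0.png");t=read_camera("top")[...,::-1].copy()
a2=cv2.imread("pics/side0.png");s=read_camera("side")[...,::-1].copy()
for nm,A,B,bx in(("stain",a,t,(430,195,460,225)),("timer",a,t,(428,265,462,290)),("film",a,t,(185,288,218,316)),("stain s",a2,s,(292,118,318,155)),("film s",a2,s,(368,385,408,415))):
    x0,y0,x1,y1=bx;r=cv2.matchTemplate(B[y0-8:y1+8,x0-8:x1+8],A[y0:y1,x0:x1],cv2.TM_CCOEFF_NORMED)
    m=cv2.minMaxLoc(r);print(nm,round(m[1],3),np.array(m[3])-8)
print(get_tcp_pos(),get_ft_force(),get_time())
job_done()
E
```

```text
stain 0.996 [0 0]
timer 0.858 [0 0]
film 0.997 [0 0]
stain s 0.998 [0 0]
film s 0.999 [0 0]
[ 0.3668 -0.1309  0.3005] [ 0.0751 -0.5053  0.6531] 44.1167
the job is handed in; nothing more can be done
```

The balance check, lid closing and start press were all done in the order asked, and I handed the job in at about 44 s.

- **Pointing:** I held about 13 mm over the black cap for 2.4 s, then the same over the white cap directly opposite. I crossed the rotor 79 mm above the caps. The salmon tube sits opposite the other white one.
- **Lid:** I swung it down with the shut fingers. It stopped firmly at z = 0.1433 m, against 0.143 m expected for fully shut, and the side camera showed it level.
- **Start button:** My first try, tilted the full 26° along the panel, was refused by the arm as out of joint range before it touched the button. I pressed with a 16° tilt instead.
- **Second press:** The button stopped about 3 mm above my estimated top, so I pressed green again to measure it. The force rose to about 4 N over roughly 5.5 mm and then hit a hard stop of 27 N. The button therefore went right in, but **it was pressed twice**; my height estimate was about 6–9 mm too low.
- **Final checks:** The stain bottle and film matched their first pictures with no shift. The timer also showed no shift, but with a weaker match (0.86), possibly because of shadow. I never went near the red button. After the lid closed I did not compare the tubes' positions numerically. The pictures before and after showed them in place.

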